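Present the blue canister to the code scanner

TASK

Take the blue-lidded sample canister and stand it upright in the middle of the scanner's round plate, turned so that its marked side squarely faces the scanner's red window, then let go of it. Keep it upright and set it down rather than dropping it, and leave the other two canisters where they stand.

Things in the scene. Friction and masses are not known exactly. Their poses are not given: they have to be found in the camera images.
- canister_blue: the one to present: loose canister, upright white cylinder 48 mm in diameter, 90 mm tall, 0.2 kg, top 24 mm a blue lid. Marked side: white label with black bars, edged in orange; an orange line on the lid's top runs from its centre to the rim above the label. Origin: centre of underside; z up, x points out of the marked side
- canister_yellow: bystander: loose canister, upright white cylinder 48 mm in diameter, 90 mm tall, 0.2 kg, top 24 mm a yellow lid. Marked side: white label with black bars, edged in orange; an orange line on the lid's top runs from its centre to the rim above the label. Origin: centre of underside; z up, x points out of the marked side
- canister_green: bystander: loose canister, upright white cylinder 48 mm in diameter, 90 mm tall, 0.2 kg, top 24 mm a green lid. Marked side: white label with black bars, edged in orange; an orange line on the lid's top runs from its centre to the rim above the label. Origin: centre of underside; z up, x points out of the marked side
- scanner: fixed dark grey block 70 mm deep, 90 wide, 80 tall; red window in one upright face, orange arrow on top pointing to it. Before the window lies a round aluminium plate, 90 mm in diameter, 5 mm thick. Origin: on the table under the middle of the window's face; z up, x points out of the window. Plate's middle: x +95 mm, y 0. A canister faces the window when its x points opposite to the scanner's x
Not all that is in view belongs to the job. Leave any brown look-alike of the scanner alone. What is shaped like the canister_blue but pink is not meant.

How it is judged:
By the outcome, as a careful person would: the job done as asked, in the order asked, and still so for the second after the job is handed in, with the robot touching nothing.
It also fails if it takes over 38 s, if anything falls off the work surface, if the arm or the gripper's body presses on something with over 40 N, if the wrist force passes 120 N, or if a joint passes its speed limit or range.

ROBOT

A 6-joint arm with a two-finger parallel gripper is mounted at the origin on the work surface. World frame = base frame: x ahead of the robot, y to its left, z up, the work surface at z = 0. Lengths are in m, angles in rad, forces in N, time in s.
With the tool pointing down it reaches from about 0.35 to 0.975 m from the base axis. Payload 4.9 kg.
Tool frame: the origin (TCP) lies midway between the tips of the shut fingers; the grasp point (between the pads) lies 19 mm behind it; z points along the fingers, y is the direction in which the jaws open and shut (so a half turn about z gives the same grasp; the last joint's range is limited). The gripper opens to 85 mm and grips with 20 to 120 N. Pads are 22 mm wide; open, the fingers measure 114 mm over their backs; the gripper's body (76 mm by 85 mm) begins 54 mm behind the grasp point. The pads swing forward as they close: fully open they stand 13 mm farther back than shut.
Start: joints at [-1.283, 0.053, 1.613, -0, 1.476, -0.119], TCP at [0.247, -0.574, 0.231] pointing down, gripper open.
Joint ranges: [-3.01, 3.01], [-1.01, 2.22], [0.06, 2.58], [-1.02, 4.17], [0.09, 2.62], [-3.14, 3.14]. Speed limits (rad/s): [2.57, 2.57, 3.14, 3.14, 3.14, 3.14].

INTERFACE

Orientations are given as a unit quaternion [w, x, y, z].
In Python, from plant import state, grab_frame, camera_params, job_done, boxes_of gives the robot as it stands.
- The arm moves only by the tool step_arm, never from a script. Its argument "steps" is a list of rows, each a list of 4 numbers: the shift along the tool's x, y, z in mm, then the turn about the tool's z in degrees. A call has 1 to 8 rows; each row shifts and turns the pose as measured when the row begins, along the tool's axes as they then stand; what a row does not reach is not made up. A row lasts 1/10 s, in which the tool goes at most 50 mm and 8.59 degrees, less where a joint would pass 70% of its speed; a pose out of reach is approached as far as the arm can. A call is refused whole if a number of a shift passes 50 or a number of a turn 8.59, either way. A call with a gripper value outside its range is refused whole. "claw" is the opening in per cent of the stroke, from 0 (shut) to 100 (fully open), set as the call begins (left out, the last holds). The fingers move at their own pace and stop on an object; the grip force is fixed at half the most. Time passes only in rows, so rows that do not move let the fingers close. It gives the time, the measured TCP pose, the force and the opening at its end, in the units of the state.
- state(): the state, without advancing time (a new reading comes with each control period).
- grab_frame(name): name is "scene" or "top"; returns (picture, depth): 384x512x3 uint8, red, green, blue; 384x512 float32, m along the optical axis (not along the pixel's ray), 0 where there is no reading.
- camera_params(name): a dict with "mtx" (3x3 intrinsics, pixels), "extrinsics" (4x4, takes a point from camera to world coordinates). Camera axes: x right, y down, z forward; pixel columns grow to the right and rows downward; lengths in m; the calibration is good to about 2 mm. A picture is of the moment at which its call begins. camera_params takes no time and is no camera call.
- job_done(): hands the job in, once; it reports no verdict.
Trained networks look in the newest picture that a camera, given by its name, has taken for a name from the list of things; names that differ only in an ending like _2 or _b are one class to them, and where a whole thing is asked for, a point or a joint stands for the part that bears it (a point fixed in the world has none). Each returns a list of dicts, best first, with "p" (0 to 1); they miss things now and then, are a little off and sometimes report something else, mostly with a low value. They report only what shows in the picture. A call takes as long as a camera call. They do not tell look-alikes from the thing itself.
- boxes_of(camera, label): "box" ([left, top, width, height] in pixels, round what is visible of it).
The state is a dict: "time": time; "joint_pos": joint angles; "joint_vel": joint speeds; "joint_efforts": joint torques, N m; "tool_pos": TCP position; "tool_rot": TCP orientation; "contact_force": force on the tool from outside, world axes, zero at the start; "ft_torque": the same for the moment, N m; "gripper_width": opening from 0.0 (shut) to 1.0 (fully open).
Only numpy, scipy, OpenCV 4.12 (cv2) and the standard library are available. Lean on these libraries where they do the work, as an engineer would, in place of code of your own. Each camera call takes 0.05 s, during which the arm holds its last target. There are 200 camera calls.

## Working session

There is one attempt and no reset: what is moved stays moved. The work goes in short steps, Python scripts to look and compute and a tool call to move; the robot and the scene stay as the last step left them, time stands still between calls to the robot, and variables do not carry over. Pictures are saved under pics/ and viewed, about 8 in all and at most 12, crops included, and the job is handed in when it is done.

Besides the shell and the picture viewer there is one more tool, called as a command line: name --pt "numbers of a row" for each row, then --argument value for the rest. step_arm: Moves the arm, as the interface text tells. Its arguments: {"type":"object","properties":{"steps":{"type":"array"},"claw":{"type":"number"}},"required":["steps"]}

```bash
mkdir -p pics; cat > h.py <<'E'
import numpy as np, cv2
from plant import state, grab_frame, camera_params, job_done, boxes_of
def world(name, depth):
    P=camera_params(name); K=np.array(P["mtx"]); T=np.array(P["extrinsics"])
    v,u=np.mgrid[:depth.shape[0],:depth.shape[1]]
    c=np.stack([(u-K[0,2])/K[0,0]*depth,(v-K[1,2])/K[1,1]*depth,depth],-1)
    return c@T[:3,:3].T+T[:3,3]
E
python3 - <<'E'
from h import *
for n in("top","scene"):
    im,d=grab_frame(n); cv2.imwrite(f"pics/{n}0.png",im[:,:,::-1]); np.savez(f"{n}0.npz",im=im,W=world(n,d))
    print(n,np.round(camera_params(n)["extrinsics"],3).tolist())
    for l in("canister_blue","canister_yellow","canister_green","scanner"):
        print(l,[(np.round(b["box"]).tolist(),round(b["p"],2)) for b in boxes_of(n,l)])
s=state();print(s["time"],s["tool_pos"],s["tool_rot"])
E
```

```text
top [[-0.026, -0.997, 0.072, 0.402], [-1.0, 0.026, -0.008, -0.04], [0.006, -0.072, -0.997, 0.963], [0.0, 0.0, 0.0, 1.0]]
canister_blue [([180.0, 226.0, 26.0, 22.0], 0.75)]
canister_yellow [([108.0, 153.0, 34.0, 29.0], 0.71)]
canister_green [([170.0, 92.0, 24.0, 32.0], 0.9)]
scanner [([304.0, 144.0, 101.0, 51.0], 0.97)]
scene [[-0.155, 0.723, -0.674, 1.226], [0.988, 0.119, -0.099, 0.072], [0.009, -0.681, -0.732, 0.844], [0.0, 0.0, 0.0, 1.0]]
canister_blue [([306.0, 139.0, 19.0, 41.0], 0.73), ([288.0, 164.0, 20.0, 38.0], 0.69)]
canister_yellow [([359.0, 191.0, 32.0, 42.0], 0.9)]
canister_green [([304.0, 232.0, 24.0, 39.0], 0.72)]
scanner [([115.0, 158.0, 94.0, 55.0], 0.96), ([119.0, 107.0, 82.0, 43.0], 0.64)]
0.5 [ 0.24727234 -0.57397192  0.23126411] [-2.02425686e-05  9.79389342e-01  2.01981474e-01 -8.57268974e-06]
```

View pics/top0.png

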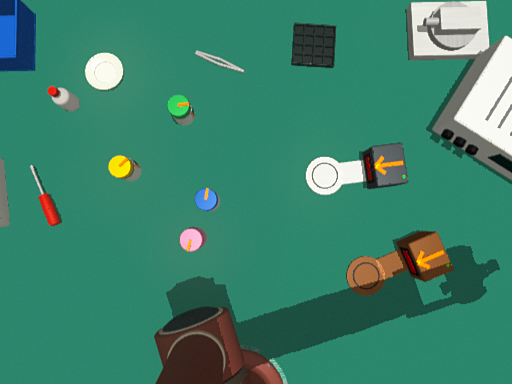

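View pics/scene0.png

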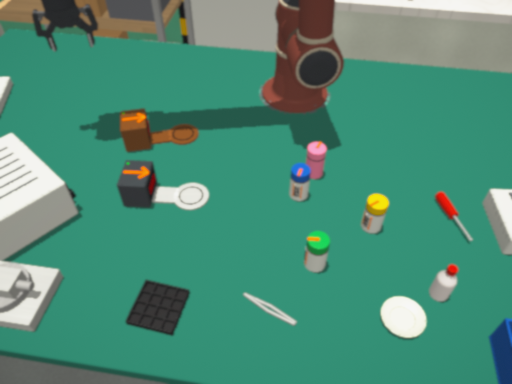

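Candidates for the blue canister in the top view are blue (206,199), pink (191,240), yellow (121,167) and green (179,106). The network's blue box there is really the pink look-alike. I choose (206,199). For the scanner I choose the grey one (385,165), not the brown one (425,257).

```bash
cat > m.py <<'E'
from h import *
from scipy.spatial import cKDTree
def lid(im,W,h0,h1,box=None,zr=(.05,.2)):
    """blue lid top: centre, and yaw of orange line"""
    hsv=cv2.cvtColor(im,cv2.COLOR_RGB2HSV); H,S,V=[hsv[...,i].astype(int) for i in range(3)]
    R=np.zeros(H.shape,bool); x,y,w,h=box; R[y:y+h,x:x+w]=1
    return H,S,V,R
if __name__=="__main__":
    z=np.load("top0.npz"); im,W=z["im"],z["W"]
    H,S,V,R=lid(im,W,0,0,(188,180,36,36))
    top=R&(W[...,2]>.082); P=W[top]
    print("n",top.sum(),"z",np.median(P[:,2]))
    (c,r)=cv2.minEnclosingCircle(P[:,:2].astype(np.float32)); print("lid c",c,r,P[:,:2].mean(0))
    o=top&(H<25)&(S>120); q=W[o][:,:2]; d=q.mean(0)-P[:,:2].mean(0); print("line n",o.sum(),"yaw",np.degrees(np.arctan2(d[1],d[0])))
    H,S,V,R=lid(im,W,0,0,(300,140,115,60))
    o=R&(W[...,2]>.07)&(H<25)&(S>150)&(V>150); q=W[o][:,:2]; 
    w,v=np.linalg.eigh(np.cov(q.T)); a=np.degrees(np.arctan2(v[1,1],v[0,1])); print("arrow axis",a,o.sum())
    t=R&(W[...,2]>.07); rect=cv2.minAreaRect(W[t][:,:2].astype(np.float32)); print("block",rect)
    pl=R&(W[...,2]<.03)&(S<40)&(V>150); u=np.argwhere(pl); 
    Rp=pl.copy(); Rp[:,342:]=0; (c,r)=cv2.minEnclosingCircle(W[Rp][:,:2].astype(np.float32)); print("plate",c,r,np.median(W[Rp][:,2]))
    for n,b in(("top",(180,140,240,110)),):
        x,y,w,h=b; cv2.imwrite("pics/crop1.png",cv2.resize(im[y:y+h,x:x+w,::-1],None,fx=3.3,fy=3.3,interpolation=cv2.INTER_CUBIC))
E
python3 m.py
```

```text
n 401 z 0.0926307717229905
lid c (0.4314326047897339, 0.017835764214396477) 0.0651719719171524 [0.44748636 0.05365862]
line n 31 yaw -0.6045715732307614
arrow axis 95.97831906574837 185
block ((0.48499128222465515, -0.20610153675079346), (0.09441234171390533, 0.3591272830963135), 11.883846282958984)
plate (0.501533031463623, -0.21745665371418) 0.046738430857658386 0.0073958951486309266
```

View pics/crop1.png

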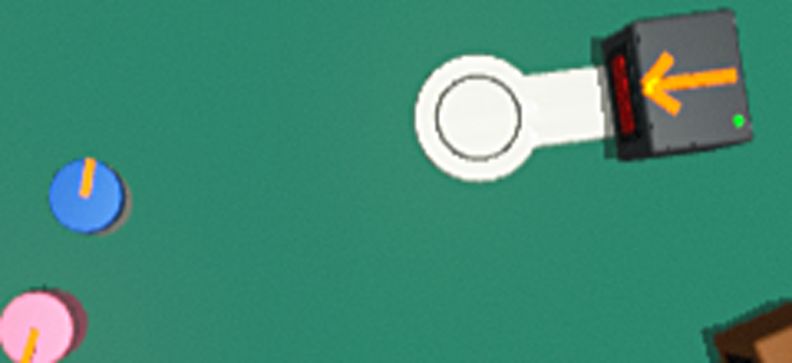

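The crop shows the blue lid with its line pointing up (+x), and the grey scanner with its arrow pointing left (+y) at the white plate. Next I refine using known-height planes, since the depth has outliers.

```bash
cat >> h.py <<'E'
def plane(name,uv,z):
    P=camera_params(name); K=np.array(P["mtx"]); T=np.array(P["extrinsics"]); uv=np.atleast_2d(uv).astype(float)
    r=np.c_[(uv-K[:2,2])/K[[0,1],[0,1]],np.ones(len(uv))]@T[:3,:3].T
    return (T[:3,3]+r*((z-T[2,3])/r[:,2])[:,None])[:,:2]
def seg(im,box,f):
    hsv=cv2.cvtColor(im,cv2.COLOR_RGB2HSV).astype(int); x,y,w,h=box
    m=np.zeros(im.shape[:2],bool); m[y:y+h,x:x+w]=1
    return np.argwhere(m&f(hsv[...,0],hsv[...,1],hsv[...,2]))[:,::-1]
def axis(p):
    w,v=np.linalg.eigh(np.cov(p.T)); return np.degrees(np.arctan2(v[1,1],v[0,1]))%180
def ang(d): return np.degrees(np.arctan2(d[1],d[0]))
orange=lambda H,S,V:(H>5)&(H<25)&(S>130)&(V>150)
def canister(im,box,name="top",ztop=.09):
    o=seg(im,box,orange); b=seg(im,box,lambda H,S,V:(H>100)&(H<125)&(S>120)&(V>130))
    a=plane(name,np.r_[o,b],ztop); po=plane(name,o,ztop)
    c,r=cv2.minEnclosingCircle(a.astype(np.float32)); c=np.array(c)
    return c,r,a.mean(0),len(o),ang(po.mean(0)-c),axis(po)
E
cat > m2.py <<'E'
from h import *
im=np.load("top0.npz")["im"]
print(canister(im,(188,180,36,36)))
a=plane("top",seg(im,(365,140,45,50),orange),.08); print("arrow",axis(a),a.mean(0))
w=plane("top",seg(im,(300,140,68,60),lambda H,S,V:(S<45)&(V>170)),.005)
# plate rim vs strip: plate = points left of strip
e=w[w[:,1]>-.225]; 
from scipy.optimize import least_squares
uv=seg(im,(300,140,42,60),lambda H,S,V:(S<45)&(V>170))
m=np.zeros(im.shape[:2],np.uint8); m[uv[:,1],uv[:,0]]=1
cn=max(cv2.findContours(m,0,1)[0],key=len)[:,0]; cn=cn[cn[:,0]<336]
p=plane("top",cn,.005); s=least_squares(lambda q:np.hypot(*(p-q[:2]).T)-q[2],[.49,-.22,.045],loss="soft_l1",f_scale=.001).x; print("plate",s)
# red window line at bottom/top not needed; strip axis
t=seg(im,(344,150,18,45),lambda H,S,V:(S<60)&(V>150)); tp=plane("top",t,.003); print("strip centre",tp.mean(0),"dir from plate",ang(s[:2]-tp.mean(0)))
pa=s[:2]-a.mean(0); print("plate from arrow dir",ang(pa))
E
python3 m2.py
python3 - <<'E'
from h import *
s=state(); from scipy.spatial.transform import Rotation as R
w,x,y,z=s["tool_rot"]; print(R.from_quat([x,y,z,w]).as_matrix().round(3))
E
```

```text
(array([0.44789627, 0.05571217]), 0.023993534967303276, array([0.44749456, 0.05576979]), 29, np.float64(-8.766254117705369), np.float64(169.18363745885358))
arrow 95.6832147419867 [ 0.51350041 -0.33675698]
plate [ 0.50053354 -0.21640954  0.04429846]
strip centre [ 0.50763629 -0.28312275] dir from plate 96.07721455724251
plate from arrow dir 96.14962531244028
[[ 0.918  0.396 -0.   ]
 [ 0.396 -0.918  0.   ]
 [-0.    -0.    -1.   ]]
```

step_arm --pt "31 -35 0 0" --pt "31 -35 0 0" --pt "31 -35 0 0" --pt "31 -35 0 0" --pt "31 -35 0 0" --pt "31 -35 0 0" --pt "31 -35 0 0" --pt "31 -35 0 0" --claw 100

```text
time: 1.3
tool_pos: [0.3666, -0.2118, 0.2306]
tool_rot: [0.001, 0.981, 0.196, 0.001]
contact_force: [1.2, 0.7, -0.3]
gripper_width: 0.999
```

step_arm --pt "0 0 0 -8.5" --pt "0 0 0 -8.5" --pt "0 0 0 -8.5" --pt "0 0 0 -8.5" --pt "0 0 0 -8.5" --pt "0 0 0 -8.5" --pt "0 0 0 -8.5" --pt "0 0 0 -8.5"

```text
time: 2.1
tool_pos: [0.3689, -0.2045, 0.2325]
tool_rot: [0.004, 0.697, 0.717, 0.001]
contact_force: [-0.2, -0.3, -0.4]
gripper_width: 0.996
```

step_arm --pt "0 0 0 -8.5" --pt "0 0 0 -8.5" --pt "0 0 0 -8.5" --pt "0 0 0 -8.5" --pt "0 0 0 -8.5" --pt "0 0 0 -8.5" --pt "0 0 0 -8.5" --pt "0 0 0 -8.5"

```text
time: 2.9
tool_pos: [0.369, -0.2045, 0.234]
tool_rot: [0.005, 0.17, 0.985, -0.002]
contact_force: [0.1, -0.7, -0.5]
gripper_width: 1.002
```

```bash
cat > to.py <<'E'
import sys; from h import *
from scipy.spatial.transform import Rotation as R
# target x y z yaw(tool x) -> remaining tool-frame shift mm and turn deg
t=np.array(sys.argv[1:4],float); yaw=float(sys.argv[4]); s=state()
M=R.from_quat(np.roll(s["tool_rot"],-1)).as_matrix(); y=ang(M[:2,0])
d=M.T@(t-s["tool_pos"])*1000
print("t",round(s["time"],2),"pos",np.round(s["tool_pos"],4),"yaw",round(y,2),"tilt",np.round(M[:2,2],4),"q",np.round(s["joint_pos"],2),"F",np.round(s["contact_force"],1),"w",round(s["gripper_width"],3))
print("shift mm",d.round(1),"len",np.linalg.norm(d).round(),"turn",round(-((yaw-y+180)%360-180),2))
E
python3 to.py .448 .0557 .15 160
```

```text
t 2.9 pos [ 0.369  -0.2045  0.234 ] yaw 160.43 tilt [ 0.0101 -0.0056] q [-0.68 -0.48  2.06  0.    1.55 -1.91] F [ 0.1 -0.7 -0.5] w 1.002
shift mm [ 13.6 271.8  83.3] len 285.0 turn 0.43
```

step_arm --pt "2 45 0 0" --pt "2 45 0 0" --pt "2 45 0 0" --pt "2 45 10 0" --pt "2 40 20 0" --pt "2 30 20 0" --pt "1 15 20 0" --pt "0 5 5 0"

```text
time: 3.7
tool_pos: [0.4528, 0.0609, 0.1606]
tool_rot: [0.012, 0.172, 0.985, -0.003]
contact_force: [-0.6, -0.4, -0.8]
gripper_width: 0.995
```

```bash
python3 to.py .448 .0557 .14 160; python3 - <<'E'
from h import *
for n in("top","scene"):
    im,d=grab_frame(n); cv2.imwrite(f"pics/{n}1.png",im[:,:,::-1])
a=cv2.imread("pics/top1.png")[140:260,140:270]; b=cv2.imread("pics/scene1.png")[80:220,230:400]
cv2.imwrite("pics/c2.png",np.hstack([cv2.resize(a,(390,360)),cv2.resize(b,(410,360))]))
E
```

```text
t 3.7 pos [0.4528 0.0609 0.1606] yaw 160.24 tilt [ 0.0219 -0.0092] q [-0.02 -0.33  2.08 -0.01  1.37 -1.25] F [-0.6 -0.4 -0.8] w 0.995
shift mm [ 3.2 -6.5 20.5] len 22.0 turn 0.24
```

View pics/c2.png

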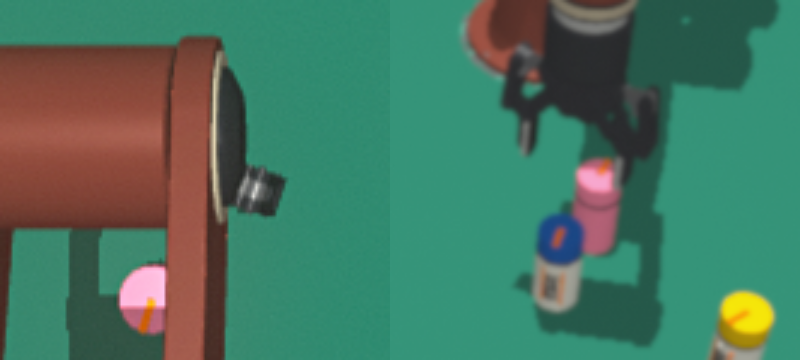

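The scene crop shows the open gripper above the blue canister (560,235), with pink behind it and clear. I correct sideways, then descend.

step_arm --pt "2 -4 5 0" --pt "1 -3 10 0" --pt "0 0 5 0" --pt "0 0 0 0"

```text
time: 4.2
tool_pos: [0.4501, 0.0503, 0.1442]
tool_rot: [0.016, 0.175, 0.985, -0.003]
contact_force: [-0.6, -0.1, -1.0]
gripper_width: 1.001
```

```bash
python3 to.py .448 .0557 .036 160
```

```text
t 4.2 pos [0.4501 0.0503 0.1442] yaw 159.89 tilt [ 0.0298 -0.011 ] q [-0.05 -0.33  2.11 -0.01  1.34 -1.26] F [-0.6 -0.1 -1. ] w 1.001
shift mm [  7.3   4.4 108. ] len 108.0 turn -0.11
```

step_arm --pt "3 2 35 0" --pt "3 2 35 0" --pt "1 0 30 0" --pt "0 0 5 0"

```text
time: 4.6
tool_pos: [0.452, 0.0533, 0.0404]
tool_rot: [0.021, 0.177, 0.984, -0.002]
contact_force: [-1.2, 0.2, 0.0]
gripper_width: 1.001
```

```bash
python3 to.py .448 .0557 .036 160
```

```text
t 4.6 pos [0.452  0.0533 0.0404] yaw 159.66 tilt [ 0.04   -0.0117] q [-0.04 -0.19  2.18 -0.01  1.11 -1.25] F [-1.2  0.2  0. ] w 1.001
shift mm [4.7 0.8 4.2] len 6.0 turn -0.34
```

step_arm --pt "4 1 2 0" --pt "0 0 0 0" --pt "0 0 0 0" --pt "0 0 0 0" --claw 0

```text
time: 5.0
tool_pos: [0.4509, 0.0551, 0.042]
tool_rot: [0.023, 0.177, 0.984, -0.002]
contact_force: [0.2, 0.4, -3.2]
gripper_width: 0.551
```

```bash
python3 to.py .448 .0557 .036 160
```

```text
t 5.0 pos [0.4509 0.0551 0.042 ] yaw 159.61 tilt [ 0.0445 -0.0124] q [-0.04 -0.19  2.18 -0.01  1.11 -1.25] F [ 0.2  0.4 -3.2] w 0.551
shift mm [ 3.2 -0.4  5.9] len 7.0 turn -0.39
```

step_arm --pt "0 0 -25 0" --pt "0 0 -25 0"

```text
time: 5.2
tool_pos: [0.4458, 0.0558, 0.0902]
tool_rot: [0.019, 0.177, 0.984, -0.003]
contact_force: [1.0, -0.5, -2.3]
gripper_width: 0.548
```

step_arm --pt "-18 -30 -5 8.5" --pt "-22 -27 0 8.5" --pt "-26 -24 0 8.5" --pt "-29 -20 0 8.5" --pt "-31 -16 0 8.5" --pt "-33 -11 0 8.5" --pt "-34 -6 0 8.5" --pt "-30 -2 0 8.5"

```text
time: 6.0
tool_pos: [0.4919, -0.2227, 0.1111]
tool_rot: [0.025, 0.702, 0.711, 0.015]
contact_force: [0.7, -0.0, -2.1]
gripper_width: 0.549
```

```bash
python3 to.py .503 -.216 .07 85.4; python3 - <<'E'
from h import *
for n in("top","scene"):
    im,d=grab_frame(n); cv2.imwrite(f"pics/{n}2.png",im[:,:,::-1])
a=cv2.imread("pics/top2.png")[110:230,270:420]; b=cv2.imread("pics/scene2.png")[80:230,100:250]
cv2.imwrite("pics/c3.png",np.hstack([cv2.resize(a,(400,320),interpolation=cv2.INTER_CUBIC),cv2.resize(b,(400,320),interpolation=cv2.INTER_CUBIC)]))
E
```

```text
t 6.0 pos [ 0.4919 -0.2227  0.1111] yaw 90.7 tilt [ 0.0556 -0.0139] q [-0.57 -0.08  1.95  0.02  1.21 -0.59] F [ 0.7 -0.  -2.1] w 0.549
shift mm [ 7.2  8.9 41.5] len 43.0 turn 5.3
```

View pics/c3.png

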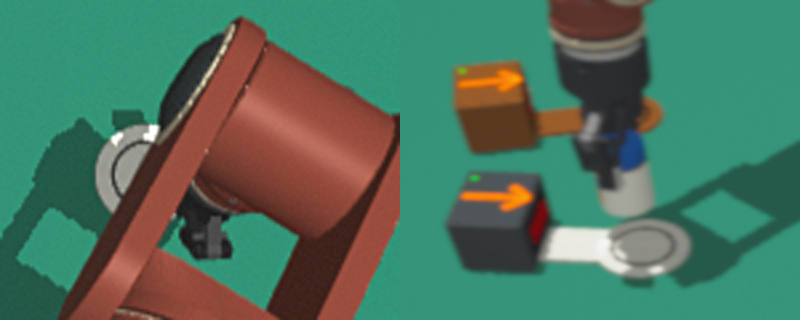

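The scene crop shows the canister held above and slightly behind the grey scanner's plate, nearly upright. I compute its pose by carrying over the grasp transform.

```bash
cat > car.py <<'E'
from h import *
from scipy.spatial.transform import Rotation as R
q=lambda a:R.from_quat(np.roll(a,-1)).as_matrix()
M0=q([.0233,.177,.984,-.002]);p0=np.array([.4509,.0551,.042])
def Rz(a): return R.from_euler("z",a,degrees=True).as_matrix()
X=M0.T@Rz(-9.8); o=M0.T@(np.array([.448,.0557,0])-p0)
s=state(); M=q(s["tool_rot"]); C=M@X; b=s["tool_pos"]+M@o
print("t",round(s["time"],2),"tcp",s["tool_pos"].round(4),"bottom",b.round(4),"yaw",ang(C[:2,0]).round(1),"axis",C[:2,2].round(4),"lowest z",round(b[2]-.024*np.hypot(*C[:2,2]),4),"F",np.round(s["contact_force"],1),"w",round(s["gripper_width"],3),"tooltilt",M[:2,2].round(3))
tgt=np.array([.5005,-.2164,.005]); print("tool shift to put bottom on plate",(M.T@(tgt-b)*1000).round(1),"turn",round(ang(C[:2,0])+84,1))
E
python3 car.py
```

```text
t 6.1 tcp [ 0.4923 -0.2245  0.1117] bottom [ 0.4939 -0.2203  0.0699] yaw -78.5 axis [-0.0515 -0.0307] lowest z 0.0684 F [ 0.6  0.3 -2.9] w 0.545 tooltilt [ 0.056 -0.016]
tool shift to put bottom on plate [ 4.9  3.  65.1] turn 5.5
```

step_arm --pt "3 2 30 5.5" --pt "2 1 22 0"

```text
time: 6.3
tool_pos: [0.5014, -0.2229, 0.0638]
tool_rot: [0.029, 0.736, 0.676, 0.017]
contact_force: [-0.8, 0.3, -3.5]
gripper_width: 0.549
```

```bash
python3 car.py; python3 - <<'E'
from h import *
im,d=grab_frame("scene"); cv2.imwrite("pics/c4.png",cv2.resize(im[100:230,100:250,::-1],(780,560)[:2],interpolation=cv2.INTER_CUBIC))
E
```

```text
t 6.3 tcp [ 0.5014 -0.2229  0.0638] bottom [ 0.5039 -0.2188  0.022 ] yaw -84.2 axis [-0.0643 -0.0263] lowest z 0.0203 F [-0.8  0.3 -3.5] w 0.549 tooltilt [ 0.065 -0.02 ]
tool shift to put bottom on plate [ 2.4 -4.7 16.7] turn -0.2
```

View pics/c4.png

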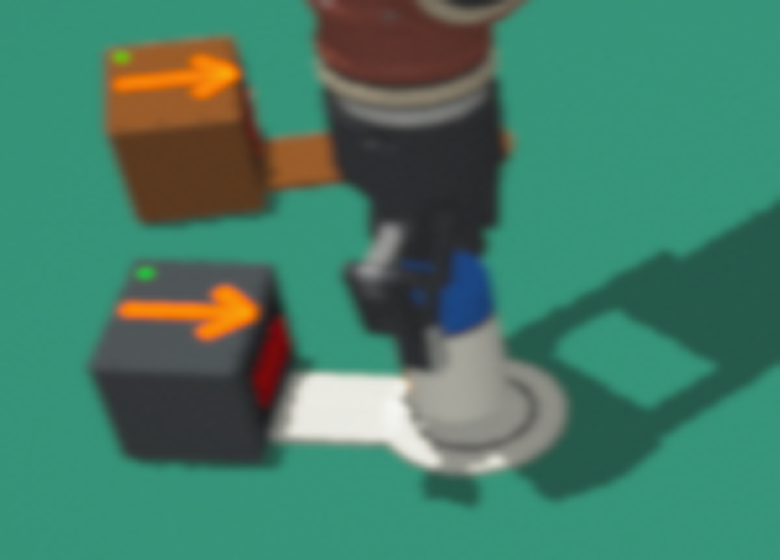

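The scene crop shows the canister just above the plate, slightly right of the ring's centre and leaning a little. I finish lowering gently.

step_arm --pt "1 -4 11 0" --pt "0 -1 3 0"

```text
time: 6.55
tool_pos: [0.4961, -0.2196, 0.0468]
tool_rot: [0.027, 0.735, 0.677, 0.016]
contact_force: [-3.6, 1.6, 4.9]
gripper_width: 0.551
```

```bash
python3 car.py
```

```text
t 6.55 tcp [ 0.4961 -0.2196  0.0468] bottom [ 0.4984 -0.2154  0.005 ] yaw -84.0 axis [-0.0604 -0.0291] lowest z 0.0034 F [-3.6  1.6  4.9] w 0.551 tooltilt [ 0.061 -0.018]
tool shift to put bottom on plate [-0.8  2.2  0.1] turn 0.0
```

step_arm --pt "-1 2 -1 0"

```text
time: 6.65
tool_pos: [0.4976, -0.2202, 0.0481]
tool_rot: [0.027, 0.735, 0.678, 0.016]
contact_force: [0.8, -1.3, -2.8]
gripper_width: 0.552
```

step_arm --pt "0 0 0 0" --pt "0 0 0 0" --pt "0 0 0 0" --pt "0 0 0 0" --claw 100

```text
time: 7.05
tool_pos: [0.5007, -0.2218, 0.0525]
tool_rot: [0.031, 0.734, 0.678, 0.018]
contact_force: [0.6, 0.1, -0.6]
gripper_width: 0.997
```

```bash
python3 car.py; python3 - <<'E'
from h import *
im,d=grab_frame("scene"); cv2.imwrite("pics/c5.png",cv2.resize(im[100:230,100:250,::-1],(780,560)[:2],interpolation=cv2.INTER_CUBIC))
E
```

```text
t 7.05 tcp [ 0.5007 -0.2218  0.0525] bottom [ 0.5033 -0.2178  0.0107] yaw -83.9 axis [-0.0673 -0.025 ] lowest z 0.009 F [ 0.6  0.1 -0.6] w 0.997 tooltilt [ 0.068 -0.022]
tool shift to put bottom on plate [ 1.3 -3.3  5.5] turn 0.1
```

View pics/c5.png

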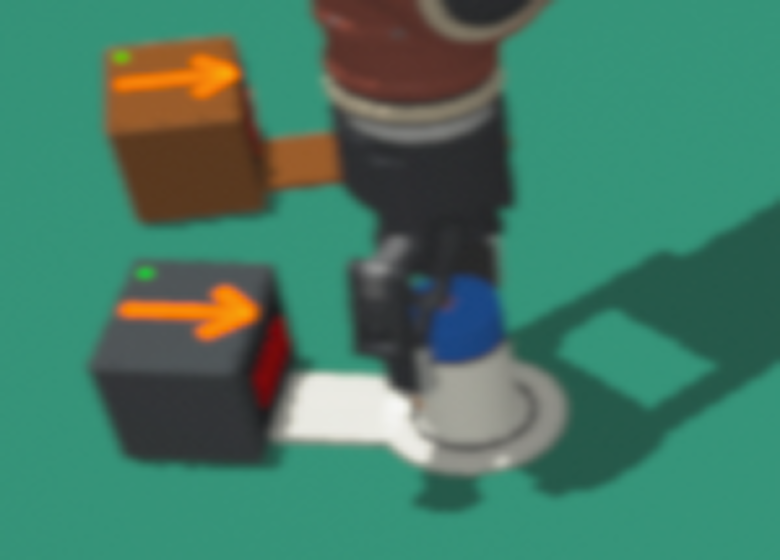

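Released and standing. I retreat straight up, then aside.

step_arm --pt "0 1 -25 0" --pt "0 2 -30 0" --pt "0 2 -35 0" --pt "0 2 -40 0" --pt "0 0 -30 0"

```text
time: 7.6
tool_pos: [0.4935, -0.217, 0.2116]
tool_rot: [0.025, 0.735, 0.678, 0.016]
contact_force: [1.4, -0.2, -0.2]
gripper_width: 1.0
```

step_arm --pt "40 0 0 0" --pt "45 0 0 0" --pt "45 0 0 0" --pt "45 0 0 0" --pt "40 0 0 0" --pt "40 0 0 0"

```text
time: 8.2
tool_pos: [0.5195, 0.0385, 0.219]
tool_rot: [0.035, 0.738, 0.673, 0.02]
contact_force: [1.3, -0.0, 0.3]
gripper_width: 1.001
```

```bash
cat > chk.py <<'E'
from h import *
im,d=grab_frame("top"); cv2.imwrite("pics/top3.png",im[:,:,::-1])
print(canister(im,(295,140,60,65),ztop=.095))
s=state(); print(s["time"],s["tool_pos"])
W=world("top",d); 
i2,_=grab_frame("scene")
a=im[90:280,90:420,::-1]; b=i2[80:290,100:410,::-1]
cv2.imwrite("pics/c6.png",np.hstack([cv2.resize(a,(400,230)),cv2.resize(b,(400,230*1))]))
cv2.imwrite("pics/c6.png",np.vstack([cv2.imread("pics/c6.png"),np.hstack([cv2.resize(im[140:210,295:415,::-1],(400,233)),cv2.resize(i2[140:225,110:230,::-1],(400,233))])]))
E
python3 chk.py
```

```text
(array([ 0.50134587, -0.21727303]), 0.024006469175219536, array([ 0.50126723, -0.21587845]), 24, np.float64(-84.03011926572243), np.float64(94.75118752401445))
8.25 [0.51942719 0.04380491 0.21886634]
```

View pics/c6.png

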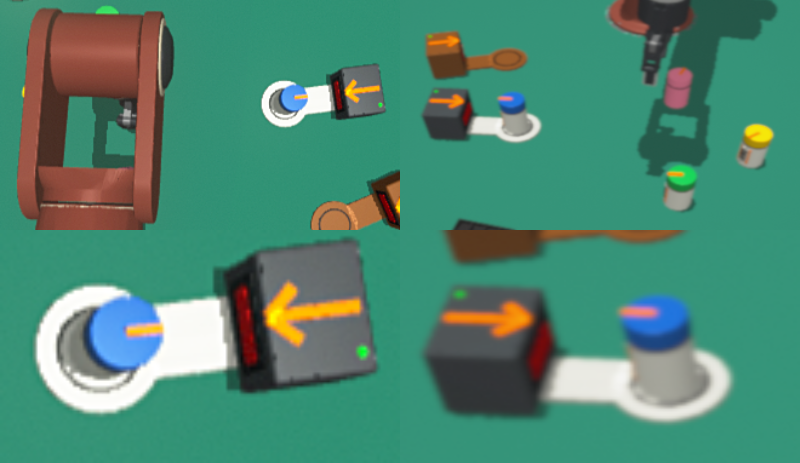

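```bash
python3 -c "
from plant import *
s=state();print(s['time'],s['joint_vel'],s['contact_force']);print(job_done())"
```

```text
8.3 [-0.07400623 -0.00182311  0.00505532 -0.04765678  0.0021374  -0.04948342] [-0.1669502  -1.00746664  0.70835945]
the job is handed in; nothing more can be done
None
```

The blue-lidded canister is standing upright on the grey scanner's plate, its marked side facing the red window. I have let go of it and handed the job in at 8.3 s.

- **Position:** the last top view puts the canister's axis about 1 mm from the plate's middle.
- **Facing:** the orange line on the lid measures −84° to −85°, depending on the method. The target is −84°.
- **Other objects:** in the final picture yellow, green and pink stand upright and look unmoved. I did not measure their positions again. The gripper is clear of everything.

**What didn't go as expected:**
- The network took the pink look-alike for the blue canister in the top view. I went by lid colour instead.
- The tool slowly tilted by about 4° over the short moves. The canister therefore touched the plate leaning an estimated 3–4°, and settled upright when released. The set-down force was about 6–8 N.

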